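# Pack up the outfeed support of a demo tile saw

### The arm

A 6-joint arm with a two-finger parallel gripper is mounted at the origin on the work surface. World frame = base frame: x ahead of the robot, y to its left, z up, the work surface at z = 0. Lengths are in m, angles in rad, forces in N, time in s.
With the tool pointing down it reaches from about 0.425 to 0.95 m from the base axis. Payload 3.5 kg.
Tool frame: the origin (TCP) lies on the centre line of the jaws, within the pads' length; the fingertips stand ahead of it and the grasp point (between the pads) lies 11 mm behind it (tips_ahead is the z of the fingertips in the tool frame, in m); z points along the fingers, y is the direction in which the jaws open and shut (so a half turn about z gives the same grasp; the last joint's range is limited). The gripper opens to 85 mm and grips with 20 to 120 N. Pads are 22 mm wide; open, the fingers measure 114 mm over their backs; the gripper's body (76 mm by 85 mm) begins 54 mm behind the grasp point. The pads swing forward as they close: fully open they stand 13 mm farther back than shut.
Start: joints at [-1.423, 0.286, 1.577, -0, 1.279, -0.15], TCP at [0.198, -0.645, 0.239] pointing down, gripper open.
Joint ranges: [-2.77, 2.77], [-0.9, 2.22], [0.21, 2.48], [-1.53, 4.67], [0.24, 2.81], [-2.84, 2.84]. Speed limits (rad/s): [2.79, 2.79, 3.14, 3.14, 3.14, 3.14].

### API

Orientations are given as a unit quaternion [x, y, z, w].
In Python, from plant import * gives the robot as it stands. The module is installed in compiled form; this text tells all that it offers.
- The arm moves only by the tool move_arm, never from a script. Its arguments are lists of equal length, an entry for each row: "linear": the shift along the world's x, y, z in m, a list of three; "twist": the turn, a rotation vector about the world's x, y, z in degrees, a list of three. A call has 1 to 20 rows; each row shifts and turns the pose as measured when the row begins; what a row does not reach is not made up. A row lasts 1/12 s, in which the tool goes at most 41.7 mm and 7.16 degrees, less where a joint would pass 70% of its speed; a pose out of reach is approached as far as the arm can. A call is refused whole if a number of a shift passes 0.0417 or a number of a turn 7.16, either way. A call with a gripper value outside its range is refused whole. "grip" is the opening, from 0 (shut) to 1 (fully open), set as the call begins (left out, the last holds). The fingers move at their own pace and stop on an object; "force" is the grip in N (left out, the last holds). Time passes only in rows, so rows that do not move let the fingers close. It gives the time, the measured TCP pose, the force and the opening at its end, in the units of the state.
- get_state(): the state, without advancing time (a new reading comes with each control period).
- read_camera(name): name is "scene" or "top"; returns a dict with "img" (400x640x3 uint8, blue, green, red), "depth" (400x640 float32, m along the optical axis (not along the pixel's ray), 0 where there is no reading), "fx", "fy", "cx", "cy" (pixels), "dist" ([k1, k2, p1, p2, k3] as OpenCV has them; the pictures are not rectified), "rvec" (rotation vector, rad) and "tvec" (3), from world to camera coordinates, as OpenCV has them. Camera axes: x right, y down, z forward; pixel columns grow to the right and rows downward; lengths in m; the calibration is good to about 2 mm. A picture is of the moment at which its call begins.
- sign_off(): hands the job in, once; it reports no verdict.
The state is a dict: "time": time; "qpos": joint angles; "dq": joint speeds; "joint_efforts": joint torques, N m; "eef_pos": TCP position; "tcp_rot": TCP orientation; "contact_force": force on the tool from outside, world axes, zero at the start; "wrist_torque": the same for the moment, N m; "opening": opening from 0.0 (shut) to 1.0 (fully open).
Only numpy, scipy, OpenCV 4.12 (cv2) and the standard library are available. Lean on these libraries where they do the work, as an engineer would, in place of code of your own. Each camera call takes 0.05 s, during which the arm holds its last target.

### The job

The outfeed support beside the blue tile saw sits too low. Choose the two of the three spacer plates (yellow, black, red) that together bring it flush with the saw's steel table, and stack them flat on the support's white seat, one on the other in either order, centred and lengthwise along the seat. Leave the third plate lying where it is.

Things in the scene. Friction and masses are not known exactly. Their poses are not given: they have to be found in the camera images.
- plate_yellow: yellow plastic spacer plate, 80 x 46 mm and 16 mm thick, about 0.08 kg, lying flat on the bench (z = 0), with two grey holes on top and a grey stripe on its long sides. Origin at the centre of its underside; x along its 80 mm length, y along its 46 mm width (grasp across this), z up.
- plate_black: black plastic spacer plate, 80 x 46 mm and 24 mm thick, about 0.12 kg, otherwise like the yellow one, with the same origin and axes.
- plate_red: red plastic spacer plate, 80 x 46 mm and 30 mm thick, about 0.15 kg, otherwise like the yellow one, with the same origin and axes.
- seat (a point): centre of the white seat (64 mm along x, 100 mm along y, z up) on top of the fixed grey support, 80 mm above the bench. The fixed blue saw stands on the seat's +y side: flat steel table 120 mm above the bench (40 mm above the seat), its edge 65 mm from this point; guard and fence up to 175 mm high, 200 mm or more away. Lengthwise: a plate's 80 mm length runs along the seat's y, towards the saw.
Mind the look-alikes: they are no part of the job. Leave any green or turquoise look-alike of the part that bears seat alone.

How it is judged:
By the outcome, as a careful person would: the job done as asked, in the order asked, and still so for the second after the job is handed in, with the robot touching nothing.
It also fails if it takes over 72 s, if anything falls off the work surface, if the arm or the gripper's body presses on something with over 40 N, if the wrist force passes 120 N, or if a joint passes its speed limit or range.

## Working session

There is one attempt and no reset: what is moved stays moved. The work goes in short steps, Python scripts to look and compute and a tool call to move; the robot and the scene stay as the last step left them, time stands still between calls to the robot, and variables do not carry over. Pictures are saved under pics/ and viewed, and the job is handed in when it is done.

Besides the shell and the picture viewer there is one more tool, called after "Call:" as name(argument=value, ...) on one line, values as JSON. move_arm: Moves the arm, as the interface text tells. Its arguments: {"type":"object","properties":{"linear":{"type":"array","items":{"type":"array","items":{"type":"number"}}},"twist":{"type":"array","items":{"type":"array","items":{"type":"number"}}},"grip":{"type":"number"},"force":{"type":"number"}},"required":["linear","twist"]}

```bash
mkdir -p pics
cat > h.py <<'E'
from plant import *
import numpy as np, cv2
def cam(n):
    c=read_camera(n); c['K']=np.array([[c['fx'],0,c['cx']],[0,c['fy'],c['cy']],[0,0,1]]); c['d']=np.array(c['dist']); c['R']=cv2.Rodrigues(np.array(c['rvec']))[0]; c['t']=np.array(c['tvec']).reshape(3); return c
def depthpt(c,u,v):
    x,y=cv2.undistortPoints(np.array([[[u,v]]],float),c['K'],c['d'])[0,0]
    z=np.median(c['depth'][int(v)-1:int(v)+2,int(u)-1:int(u)+2]); return c['R'].T@(np.array([x,y,1])*z-c['t'])
def atz(c,u,v,z):
    x,y=cv2.undistortPoints(np.array([[[u,v]]],float),c['K'],c['d'])[0,0]
    o=-c['R'].T@c['t']; d=c['R'].T@np.array([x,y,1]); return o+d*(z-o[2])/d[2]
def tri(c1,p1,c2,p2):
    P=[np.c_[c['R'],c['t']] for c in(c1,c2)]
    q=[cv2.undistortPoints(np.array([[p]],float),c['K'],c['d'])[0].T for c,p in((c1,p1),(c2,p2))]
    X=cv2.triangulatePoints(P[0],P[1],q[0],q[1]); return (X[:3]/X[3]).ravel()
E
python3 - <<'E'
from h import *
import pickle
s=get_state();print(s)
D={}
for n in('scene','top'):
    c=cam(n);D[n]=c;cv2.imwrite(f'pics/{n}0.png',c['img']);print(n,c['fx'],-c['R'].T@c['t'])
pickle.dump(D,open('c0.pkl','wb'))
E
```

```text
{'time': 0.0, 'qpos': array([-1.42296461e+00,  2.87182129e-01,  1.57816701e+00, -2.19700144e-05,
        1.27859528e+00, -1.49990675e-01]), 'dq': array([ 0.00015291,  0.00156153,  0.00023393,  0.00028695, -0.00063569,
       -0.00091805]), 'joint_efforts': array([ 7.83604155e-04, -4.05971682e+01, -2.92627716e+01, -1.28350034e-04,
        5.75104030e-03,  5.17122388e-06]), 'eef_pos': array([ 0.19800642, -0.64464197,  0.23794159]), 'tcp_rot': array([ 9.88932045e-01,  1.48364507e-01, -9.24630720e-06, -1.17589081e-03]), 'contact_force': array([ 0.00517132,  0.1286826 , -0.56261784]), 'wrist_torque': array([-0.00648122,  0.0083924 ,  0.01424349]), 'opening': 0.9971608557984488}
scene 521.0013224325737 [0.92452375 0.65355962 1.19897473]
top 460.72388326838154 [0.24121604 0.03855323 1.53047434]
```

View pics/scene0.png

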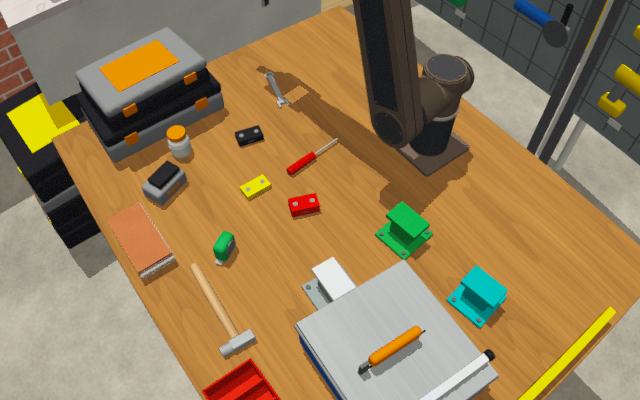

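View pics/top0.png

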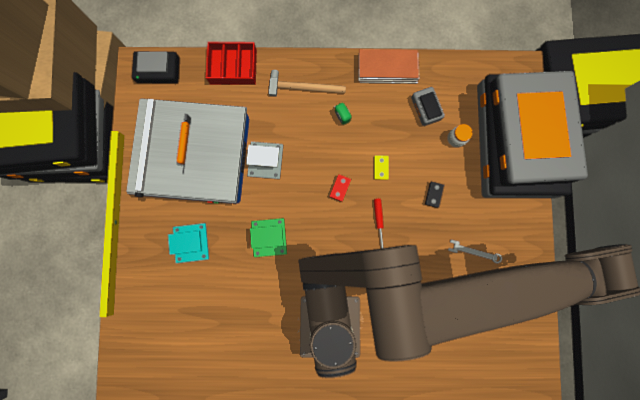

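The scene view shows the white seat at about (333,275), the saw table at (395,335), and the yellow, black and red plates at (256,187), (249,135) and (304,205). In the top view the seat is at (263,156), yellow at (381,167), black at (434,194) and red at (340,187).

Possible mix-ups, by top-view pixel:
- **Seat:** the green support (267,237) and the turquoise support (188,243) look like it. The white one beside the saw matches the description.
- **Yellow:** the yellow bar (112,225) and the case panels.
- **Black:** the black tool (427,105).
- **Red:** the screwdriver (378,213) and the bin (231,62).

Next I'll take close crops to check the choice.

Run:
```python
import pickle,cv2,numpy as np
D=pickle.load(open('c0.pkl','rb'))
def crop(n,x,y,w,h,s): return cv2.resize(D[n]['img'][y:y+h,x:x+w],None,fx=s,fy=s,interpolation=cv2.INTER_CUBIC)
cv2.imwrite('pics/t_pl.png',crop('top',320,140,130,80,6))
cv2.imwrite('pics/s_pl.png',crop('scene',220,110,120,120,5))
cv2.imwrite('pics/t_seat.png',crop('top',220,130,80,60,8))
cv2.imwrite('pics/s_seat.png',crop('scene',290,240,80,70,8))
```

```text
(no output)
```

View pics/t_pl.png

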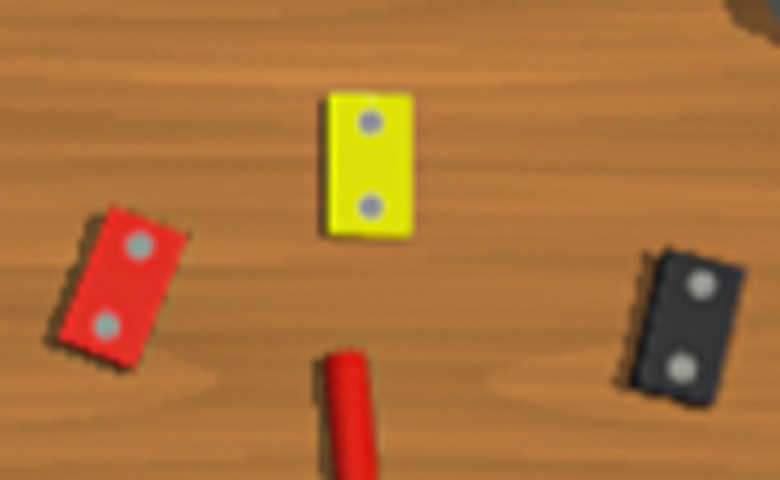

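View pics/s_pl.png

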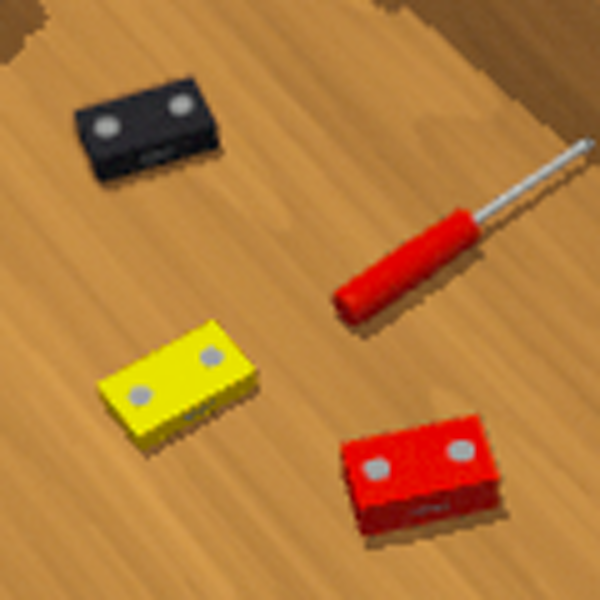

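View pics/t_seat.png

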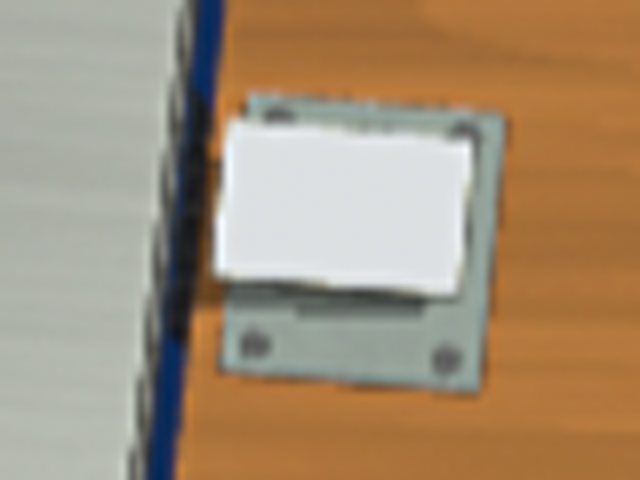

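View pics/s_seat.png

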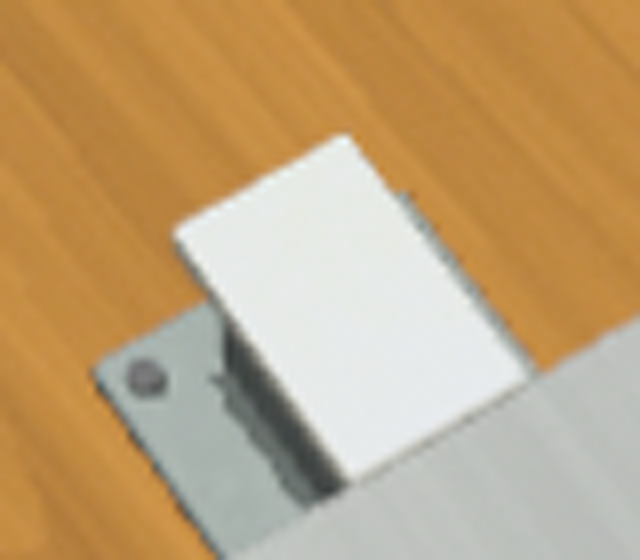

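Run:
```python
from h import *
import pickle
D=pickle.load(open('c0.pkl','rb'));T,S=D['top'],D['scene']
f=lambda p,s,o:((p[0]+.5)/s-.5+o[0],(p[1]+.5)/s-.5+o[1])
H={'y':([(370,122),(370,207)],[(139,396),(211,357)],.016),'b':([(702,284),(682,368)],[(107,127),(181,105)],.024),'r':([(140,245),(106,325)],[(376,468),(461,451)],.03)}
for k,(a,b,z) in H.items():
    a=[f(p,6,(320,140)) for p in a]; b=[f(p,5,(220,110)) for p in b]
    X=[tri(T,p,S,q) for p,q in zip(a,b)]
    print(k,np.round(X,4).tolist())
    for c,pp in((T,a),(S,b)):
        A=[atz(c,*p,z) for p in pp]; m=sum(A)/2; d=A[0]-A[1]
        print('  ',np.round(m,4),np.degrees(np.arctan2(d[1],d[0])),np.linalg.norm(d),'depth z',depthpt(c,*(np.array(pp[0])+pp[1])/2))
a=[f(p,8,(220,130)) for p in[(232,120),(472,140),(458,297),(216,278)]]
b=[f(p,8,(290,240)) for p in[(175,235),(347,135)]]
print('seat',[tri(T,a[1],S,b[0]).round(4),tri(T,a[2],S,b[1]).round(4)])
A=np.array([atz(T,*p,.08) for p in a]);print(A.round(4),A.mean(0).round(4))
for i in range(4): d=A[i]-A[i-1];print(np.linalg.norm(d),np.degrees(np.arctan2(d[1],d[0])))
B=np.array([atz(S,*p,.08) for p in b]);print(B.round(4))
print(depthpt(T,262,155),depthpt(S,333,275),'saw',depthpt(T,220,150),depthpt(S,400,300))
```

```text
y [[0.5448, -0.1673, 0.0193], [0.4966, -0.1666, 0.019]]
   [ 0.5205 -0.1667  0.016 ] -0.6415223949509138 0.04810642355612472 depth z [ 0.52075976 -0.16689241  0.01458213]
   [ 0.5202 -0.1699  0.016 ] -1.3188394338757943 0.0483311249506897 depth z [ 0.51987693 -0.17085627  0.01461125]
b [[0.4533, -0.3482, 0.0271], [0.4069, -0.3362, 0.0271]]
   [ 0.4301 -0.3426  0.024 ] -14.744695653073135 0.04832687008998453 depth z [ 0.42985611 -0.34223258  0.02533739]
   [ 0.4292 -0.3453  0.024 ] -14.341521964582112 0.04782858428507404 depth z [ 0.42780385 -0.34822783  0.02058629]
r [[0.4719, -0.038, 0.0339], [0.4276, -0.0195, 0.0337]]
   [ 0.4499 -0.0285  0.03  ] -22.731174607542066 0.048142315467134864 depth z [ 0.4504104  -0.0286399   0.02568641]
   [ 0.4486 -0.0315  0.03  ] -22.82450337725317 0.04810629645670888 depth z [ 0.44904926 -0.03094316  0.03092258]
seat [array([0.5714, 0.1717, 0.0801]), array([0.5077, 0.1757, 0.0796])]
[[0.579  0.2685 0.08  ]
 [0.5714 0.1717 0.08  ]
 [0.5073 0.1761 0.08  ]
 [0.5143 0.2731 0.08  ]] [0.543  0.2223 0.08  ]
0.06480389360623627 -4.075062005030067
0.09702212168542904 -94.48017174551254
0.06427462138362847 176.09158011797152
0.09720676192261118 85.83272586726245
[[0.5713 0.1717 0.08  ]
 [0.5083 0.1755 0.08  ]]
[0.54459499 0.22410755 0.08208275] [0.54013335 0.21662627 0.08150563] saw [0.5516691  0.35094151 0.12031474] [0.4721763  0.37432251 0.12238489]
```

Run:
```python
import plant
print([n for n in dir(plant) if not n.startswith('__')]); print(plant.tips_ahead)
```

```text
['Unreachable', 'get_state', 'read_camera', 'sign_off', 'tips_ahead']
0.008
```

Call:
move_arm(linear=[[0.0193, 0.025, -0.005], [0.0193, 0.025, -0.005], [0.0193, 0.025, -0.005], [0.0193, 0.025, -0.005], [0.0193, 0.025, -0.005], [0.0193, 0.025, -0.005], [0.0193, 0.025, -0.005], [0.0193, 0.025, -0.005], [0.0193, 0.025, -0.005], [0.0193, 0.025, -0.005], [0.0193, 0.025, -0.005], [0.0193, 0.025, -0.005], [0, 0, 0]], twist=[[0, 0, -2.63], [0, 0, -2.63], [0, 0, -2.63], [0, 0, -2.63], [0, 0, -2.63], [0, 0, -2.63], [0, 0, -2.63], [0, 0, -2.63], [0, 0, -2.63], [0, 0, -2.63], [0, 0, -2.63], [0, 0, -2.63], [0, 0, 0]], grip=1)

```text
time: 1.18
eef_pos: [0.432, -0.3274, 0.1674]
tcp_rot: [0.99, -0.144, -0.003, -0.006]
contact_force: [-1.7, -0.8, 0.0]
opening: 1.0
```

Call:
move_arm(linear=[[-0.001, -0.006, -0.02], [-0.001, -0.006, -0.02], [0, -0.0046, -0.02], [0, 0, 0], [0, 0, 0]], twist=[[0, 0, 1], [0, 0, 1], [0, 0, 0], [0, 0, 0], [0, 0, 0]])

```text
time: 1.6
eef_pos: [0.4309, -0.3419, 0.1054]
tcp_rot: [0.993, -0.122, -0.003, -0.006]
contact_force: [0.7, -0.2, -0.1]
opening: 0.999
```

```bash
cat >> h.py <<'E'
from scipy.spatial.transform import Rotation as Ro
def st():
    s=get_state();R=Ro.from_quat(s['tcp_rot']).as_matrix()
    corr=np.degrees(np.cross(R[:,2],[0,0,-1]))
    print('t',round(s['time'],2),'p',s['eef_pos'].round(4),'yaw',np.degrees(np.arctan2(R[1,0],R[0,0])).round(2),'tiltfix',corr.round(2),'F',s['contact_force'].round(1),'op',round(s['opening'],3)); return s
E
python3 - <<'E'
from h import *
st();c=cam('top');cv2.imwrite('pics/t1.png',cv2.resize(c['img'][130:260,340:500],None,fx=5,fy=4.6))
c=cam('scene');cv2.imwrite('pics/s1.png',cv2.resize(c['img'][70:190,180:340],None,fx=5,fy=5))
st()
E
```

```text
t 1.6 p [ 0.4309 -0.3419  0.1054] yaw -13.97 tiltfix [-0.73 -0.31 -0.  ] F [ 0.7 -0.2 -0.1] op 0.999
t 1.7 p [ 0.4309 -0.3419  0.1059] yaw -13.98 tiltfix [-0.7  -0.28 -0.  ] F [ 0.1  0.2 -0.5] op 1.004
```

View pics/s1.png

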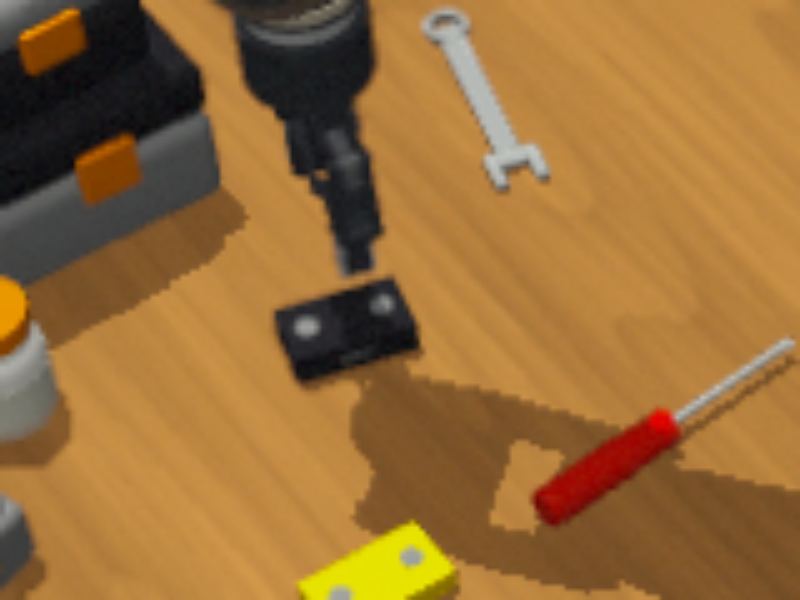

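The crop shows the open gripper above the black plate at about (345,330), with its near side clear. I'll correct the small tilt and descend.

Call:
move_arm(linear=[[-0.001, -0.002, -0.02], [0, 0, -0.02], [0, 0, -0.02], [0, 0, -0.015], [0, 0, 0], [0, 0, 0]], twist=[[-0.7, -0.3, -0.5], [0, 0, 0], [0, 0, 0], [0, 0, 0], [0, 0, 0], [0, 0, 0]])

```text
time: 2.2
eef_pos: [0.4341, -0.3497, 0.0393]
tcp_rot: [0.992, -0.127, 0.007, 0.007]
contact_force: [0.4, 0.2, 0.3]
opening: 0.997
```

Run:
```python
from h import *
st()
```

```text
t 2.2 p [ 0.4341 -0.3497  0.0393] yaw -14.54 tiltfix [0.85 0.74 0.  ] F [0.4 0.2 0.3] op 0.997
```

Call:
move_arm(linear=[[-0.004, 0.006, 0], [0, 0, -0.01], [0, 0, -0.01], [0, 0, -0.005], [0, 0, 0], [0, 0, 0]], twist=[[0.8, 0.7, 0], [0, 0, 0], [0, 0, 0], [0, 0, 0], [0, 0, 0], [0, 0, 0]])

```text
time: 2.7
eef_pos: [0.4323, -0.346, 0.0181]
tcp_rot: [0.992, -0.126, 0.003, 0.003]
contact_force: [-0.0, -0.3, 0.7]
opening: 1.003
```

Run:
```python
from h import *
st()
c=cam('scene');cv2.imwrite('pics/s2.png',cv2.resize(c['img'][90:170,200:310],None,fx=7,fy=7))
```

```text
t 2.7 p [ 0.4323 -0.346   0.0181] yaw -14.53 tiltfix [0.4  0.34 0.  ] F [-0.  -0.3  0.7] op 1.003
```

View pics/s2.png

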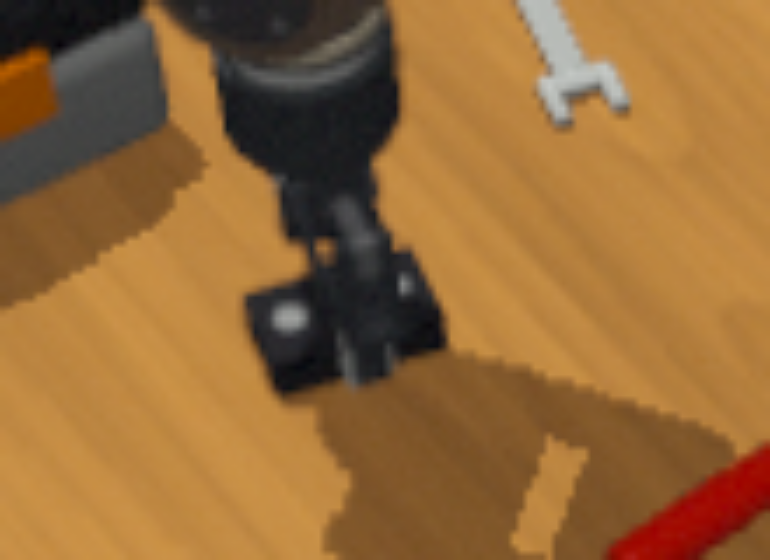

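The near finger at (365,375) straddles the plate at mid-length. I'll lower a little and close.

Call:
move_arm(linear=[[-0.002, 0.001, -0.005], [0, 0, -0.003], [0, 0, 0]], twist=[[0.4, 0.3, 0], [0, 0, 0], [0, 0, 0]])

```text
time: 3.0
eef_pos: [0.4304, -0.3452, 0.0098]
tcp_rot: [0.992, -0.126, 0.0, -0.0]
contact_force: [-0.1, 0.6, 0.5]
opening: 1.002
```

Call:
move_arm(linear=[[0, 0, 0], [0, 0, 0], [0, 0, 0], [0, 0, 0], [0, 0, 0], [0, 0, 0], [0, 0, 0], [0, 0, 0], [0, 0, 0], [0, 0, 0]], twist=[[0, 0, 0], [0, 0, 0], [0, 0, 0], [0, 0, 0], [0, 0, 0], [0, 0, 0], [0, 0, 0], [0, 0, 0], [0, 0, 0], [0, 0, 0]], grip=0, force=40)

```text
time: 3.83
eef_pos: [0.4304, -0.3452, 0.0098]
tcp_rot: [0.992, -0.126, 0.0, -0.0]
contact_force: [-1.0, -0.4, -0.7]
opening: 0.527
```

Run:
```python
from h import *
st()
```

```text
t 3.83 p [ 0.4304 -0.3452  0.0098] yaw -14.53 tiltfix [-0.    0.04  0.  ] F [-1.  -0.4 -0.7] op 0.527
```

Call:
move_arm(linear=[[0, 0, 0.02], [0, 0, 0.03], [0, 0, 0.03], [0, 0, 0.03], [0, 0, 0.03], [0, 0, 0.03], [0, 0, 0.03], [0, 0, 0], [0, 0, 0]], twist=[[0, 0, 0], [0, 0, 0], [0, 0, 0], [0, 0, 0], [0, 0, 0], [0, 0, 0], [0, 0, 0], [0, 0, 0], [0, 0, 0]])

```text
time: 4.58
eef_pos: [0.4255, -0.3397, 0.214]
tcp_rot: [0.992, -0.127, -0.004, -0.004]
contact_force: [-0.0, 1.1, -2.1]
opening: 0.524
```

Run:
```python
from h import *
st()
```

```text
t 4.58 p [ 0.4255 -0.3397  0.214 ] yaw -14.53 tiltfix [-0.52 -0.41 -0.  ] F [-0.   1.1 -2.1] op 0.524
```

Call:
move_arm(linear=[[0.007, 0.034, 0], [0.007, 0.034, 0], [0.007, 0.034, 0], [0.007, 0.034, 0], [0.007, 0.034, 0], [0.007, 0.034, 0], [0.007, 0.034, 0], [0.007, 0.034, 0], [0.007, 0.034, 0], [0.007, 0.034, 0], [0.007, 0.034, 0], [0.007, 0.034, 0], [0.007, 0.034, 0], [0.007, 0.034, 0], [0.007, 0.034, 0], [0.007, 0.034, 0], [0, 0, 0], [0, 0, 0]], twist=[[0, 0, 6.2], [0, 0, 6.2], [0, 0, 6.2], [0, 0, 6.2], [0, 0, 6.2], [0, 0, 6.2], [0, 0, 6.2], [0, 0, 6.2], [0, 0, 6.2], [0, 0, 6.2], [0, 0, 6.2], [0, 0, 6.2], [0, 0, 6.2], [0, 0, 6.2], [0, 0, 6.2], [0, 0, 6.2], [0, 0, 0], [0, 0, 0]])

```text
time: 6.08
eef_pos: [0.522, 0.2315, 0.1808]
tcp_rot: [0.711, 0.703, -0.025, -0.006]
contact_force: [-0.2, 0.3, -0.9]
opening: 0.526
```

Run:
```python
from h import *
st()
```

```text
t 6.08 p [0.522  0.2315 0.1808] yaw 89.44 tiltfix [ 1.51 -2.55  0.  ] F [-0.2  0.3 -0.9] op 0.526
```

Call:
move_arm(linear=[[0.01, -0.004, 0], [0.011, -0.004, 0], [0, 0, 0], [0, 0, 0]], twist=[[1.5, -2.5, 0], [0, 0, -3.5], [0, 0, 0], [0, 0, 0]])

```text
time: 6.42
eef_pos: [0.5395, 0.2214, 0.1736]
tcp_rot: [0.733, 0.68, -0.005, -0.003]
contact_force: [0.2, -0.6, -0.8]
opening: 0.528
```

Run:
```python
from h import *
st()
```

```text
t 6.42 p [0.5395 0.2214 0.1736] yaw 85.73 tiltfix [ 0.11 -0.64  0.  ] F [ 0.2 -0.6 -0.8] op 0.528
```

Call:
move_arm(linear=[[0.003, 0.002, 0], [0, 0, 0], [0, 0, 0]], twist=[[0.1, -0.6, 0.2], [0, 0, 0], [0, 0, 0]])

```text
time: 6.67
eef_pos: [0.5412, 0.2217, 0.1718]
tcp_rot: [0.732, 0.681, -0.002, -0.001]
contact_force: [-0.4, 0.0, -2.1]
opening: 0.529
```

Run:
```python
from h import *
st()
for n,(x,y) in(('scene',(280,190)),('top',(210,100))):
    c=cam(n);cv2.imwrite(f'pics/{n}3.png',cv2.resize(c['img'][y:y+120,x:x+130],None,fx=5,fy=5,interpolation=cv2.INTER_CUBIC))
st()
```

```text
t 6.67 p [0.5412 0.2217 0.1718] yaw 85.9 tiltfix [ 0.06 -0.21  0.  ] F [-0.4  0.  -2.1] op 0.529
t 6.77 p [0.5413 0.2218 0.172 ] yaw 85.9 tiltfix [ 0.05 -0.19  0.  ] F [-0.6  0.4 -1.3] op 0.529
```

View pics/scene3.png

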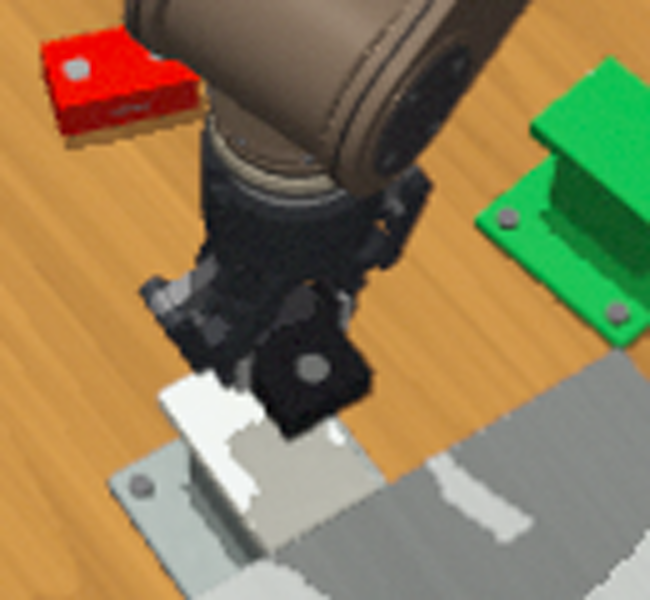

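View pics/top3.png

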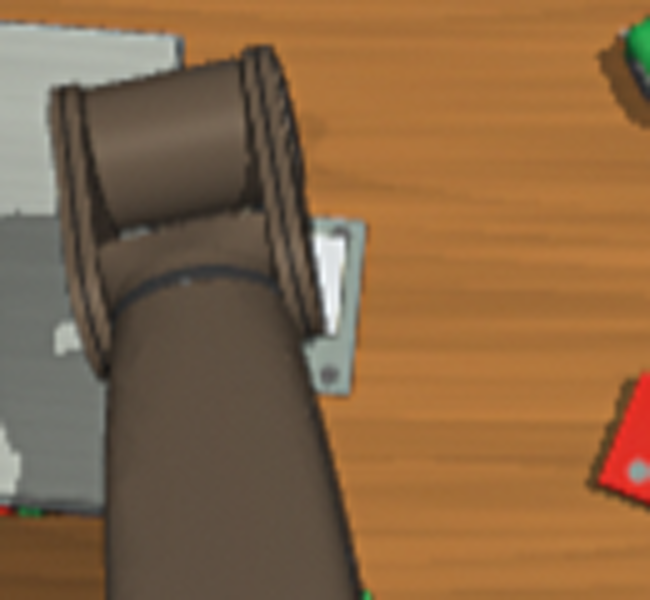

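The scene crop shows the black plate held over the seat, with its near hole at (312,367) and its corners at (290,437) and (370,378). From that hole I can get the plate's offset from the TCP.

Run:
```python
from h import *
s=st();c=cam('scene')
h=atz(c,312.5/5-.5+280,367.5/5-.5+190,s['eef_pos'][2]+.0142)
u=np.array([np.cos(np.radians(85.9)),np.sin(np.radians(85.9)),0]);print(h, 'centre-TCP',h-.024*u-s['eef_pos'])
for p in((290,437),(372,378)): print(atz(c,(p[0]+.5)/5-.5+280,(p[1]+.5)/5-.5+190,s['eef_pos'][2]+.0142-.0)-s['eef_pos'])
```

```text
t 6.77 p [0.5413 0.2218 0.172 ] yaw 85.9 tiltfix [ 0.05 -0.19  0.  ] F [-0.6  0.4 -1.3] op 0.529
[0.54193957 0.24599577 0.18616838] centre-TCP [-0.00105136  0.00022405  0.0142    ]
[0.02985853 0.04557689 0.0142    ]
[-0.01709071  0.04441053  0.0142    ]
```

Call:
move_arm(linear=[[0.001, 0, -0.016], [0, 0, -0.016], [0, 0, -0.016], [0, 0, -0.01], [0, 0, 0], [0, 0, 0]], twist=[[0, 0, 0], [0, 0, 0], [0, 0, 0], [0, 0, 0], [0, 0, 0], [0, 0, 0]])

```text
time: 7.32
eef_pos: [0.5439, 0.223, 0.1154]
tcp_rot: [0.731, 0.682, 0.001, 0.001]
contact_force: [1.5, 0.2, -2.1]
opening: 0.525
```

Run:
```python
from h import *
st()
```

```text
t 7.32 p [0.5439 0.223  0.1154] yaw 86.0 tiltfix [-0.04  0.2   0.  ] F [ 1.5  0.2 -2.1] op 0.525
```

Call:
move_arm(linear=[[-0.002, -0.001, -0.008], [0, 0, -0.007], [0, 0, -0.004], [0, 0, 0], [0, 0, 0]], twist=[[0, 0.3, 0], [0, 0, 0], [0, 0, 0], [0, 0, 0], [0, 0, 0]])

```text
time: 7.73
eef_pos: [0.5432, 0.2224, 0.0974]
tcp_rot: [0.731, 0.682, 0.001, 0.0]
contact_force: [-0.4, -0.3, -1.3]
opening: 0.534
```

Run:
```python
from h import *
st();c=cam('scene')
x,y=280,190;cv2.imwrite(f'pics/scene4.png',cv2.resize(c['img'][y:y+120,x:x+130],None,fx=5,fy=5,interpolation=cv2.INTER_CUBIC))
```

```text
t 7.73 p [0.5432 0.2224 0.0974] yaw 86.02 tiltfix [-0.09  0.12  0.  ] F [-0.4 -0.3 -1.3] op 0.534
```

View pics/scene4.png

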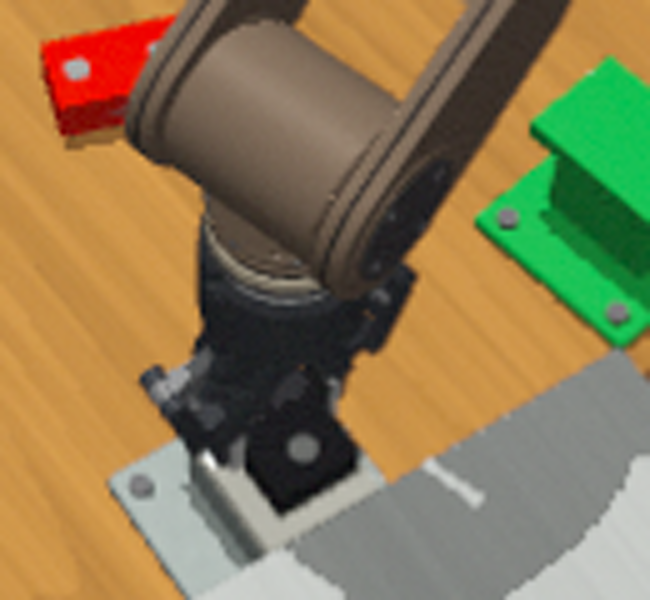

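The plate hangs about 7 mm above the seat and sits centred across its width. I'll lower it until it touches.

Call:
move_arm(linear=[[0, 0, -0.004], [0, 0, -0.002], [0, 0, -0.001], [0, 0, 0]], twist=[[-0.1, 0.1, -0.1], [0, 0, 0], [0, 0, 0], [0, 0, 0]])

```text
time: 8.12
eef_pos: [0.5439, 0.2225, 0.0908]
tcp_rot: [0.732, 0.681, 0.001, 0.001]
contact_force: [-0.2, 0.6, -2.3]
opening: 0.532
```

Run:
```python
from h import *
st()
```

```text
t 8.12 p [0.5439 0.2225 0.0908] yaw 85.91 tiltfix [-0.01  0.11  0.  ] F [-0.2  0.6 -2.3] op 0.532
```

Call:
move_arm(linear=[[-0.0007, 0, -0.001], [0, 0, 0], [0, 0, -0.001], [0, 0, 0]], twist=[[0, 0.1, 0], [0, 0, 0], [0, 0, 0], [0, 0, 0]])

```text
time: 8.45
eef_pos: [0.5439, 0.2227, 0.0901]
tcp_rot: [0.732, 0.681, 0.001, 0.0]
contact_force: [0.6, -0.7, -0.4]
opening: 0.528
```

Run:
```python
from h import *
st()
```

```text
t 8.45 p [0.5439 0.2227 0.0901] yaw 85.92 tiltfix [-0.02  0.07  0.  ] F [ 0.6 -0.7 -0.4] op 0.528
```

The load has come off, so it's touching. Release and lift.

Call:
move_arm(linear=[[0, 0, 0], [0, 0, 0], [0, 0, 0], [0, 0, 0], [0, 0, 0], [0, 0, 0], [0, 0, 0], [0, 0, 0.015], [0, 0, 0.03], [0, 0, 0.04], [0, 0, 0.04], [0, 0, 0.02], [0, 0, 0]], twist=[[0, 0, 0], [0, 0, 0], [0, 0, 0], [0, 0, 0], [0, 0, 0], [0, 0, 0], [0, 0, 0], [0, 0, 0], [0, 0, 0], [0, 0, 0], [0, 0, 0], [0, 0, 0], [0, 0, 0]], grip=1)

```text
time: 9.53
eef_pos: [0.54, 0.2217, 0.2372]
tcp_rot: [0.732, 0.681, -0.003, -0.002]
contact_force: [0.5, 0.1, -0.1]
opening: 1.002
```

Run:
```python
from h import *
st()
```

```text
t 9.53 p [0.54   0.2217 0.2372] yaw 85.9 tiltfix [ 0.08 -0.38  0.  ] F [ 0.5  0.1 -0.1] op 1.002
```

Call:
move_arm(linear=[[-0.0014, -0.0275, 0], [-0.0014, -0.0275, 0], [-0.0014, -0.0275, 0], [-0.0014, -0.0275, 0], [-0.0014, -0.0275, 0], [-0.0014, -0.0275, 0], [-0.0014, -0.0275, 0], [-0.0014, -0.0275, 0], [-0.0014, -0.0275, 0], [-0.0014, -0.0275, 0], [-0.0014, -0.0275, 0], [-0.0014, -0.0275, 0], [-0.0014, -0.0275, 0], [-0.0014, -0.0275, 0], [0, 0, 0], [0, 0, 0]], twist=[[0, 0, -6.2], [0, 0, -6.2], [0, 0, -6.2], [0, 0, -6.2], [0, 0, -6.2], [0, 0, -6.2], [0, 0, -6.2], [0, 0, -6.2], [0, 0, -6.2], [0, 0, -6.2], [0, 0, -6.2], [0, 0, -6.2], [0, 0, -6.2], [0, 0, -6.2], [0, 0, 0], [0, 0, 0]])

```text
time: 10.87
eef_pos: [0.509, -0.1773, 0.2159]
tcp_rot: [0.999, -0.044, -0.009, -0.009]
contact_force: [-0.5, 0.2, -0.9]
opening: 0.999
```

Run:
```python
from h import *
import pickle
st();D={}
for n,(x,y) in(('scene',(280,220)),('top',(220,130))):
    c=cam(n);D[n]=c;cv2.imwrite(f'pics/{n}5.png',cv2.resize(c['img'][y:y+75,x:x+95],None,fx=8,fy=8,interpolation=cv2.INTER_CUBIC))
pickle.dump(D,open('c5.pkl','wb'))
```

```text
t 10.87 p [ 0.509  -0.1773  0.2159] yaw -5.08 tiltfix [-1.06 -0.97 -0.  ] F [-0.5  0.2 -0.9] op 0.999
```

View pics/scene5.png

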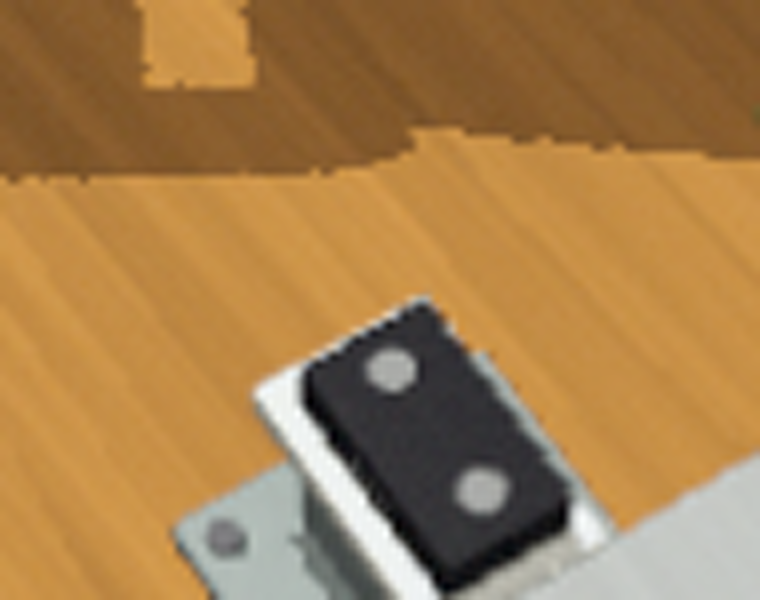

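View pics/top5.png

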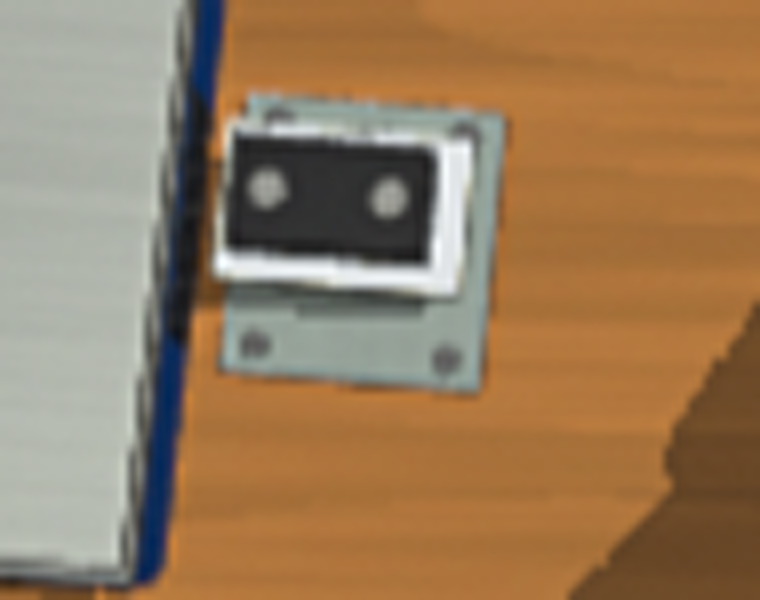

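Black lies flat on the seat. Its holes are at (267,187) and (390,198) in the top crop, and at (482,490) and (391,369) in the scene crop. Next I'll measure its offset from the seat.

Run:
```python
from h import *
import pickle
D=pickle.load(open('c5.pkl','rb'));T,S=D['top'],D['scene']
f=lambda p,o:((p[0]+.5)/8-.5+o[0],(p[1]+.5)/8-.5+o[1])
for c,o,pp in((T,(220,130),[(267,187),(390,198)]),(S,(280,220),[(482,490),(391,369)])):
    A=[atz(c,*f(p,o),.104) for p in pp];d=A[0]-A[1];print((sum(A)/2).round(4),np.degrees(np.arctan2(d[1],d[0])),np.linalg.norm(d))
print(tri(T,f((267,187),(220,130)),S,f((482,490),(280,220))),tri(T,f((390,198),(220,130)),S,f((391,369),(280,220))))
# seat far edge in this scene crop
for p in((258,390),(425,295)): print(atz(S,*f(p,(280,220)),.08).round(4))
```

```text
[0.5444 0.2258 0.104 ] 85.18043457742337 0.04882195768876274
[0.5429 0.2232 0.104 ] 86.14918868547213 0.04791309407061691
[0.54578301 0.24908273 0.10856025] [0.54202631 0.20079132 0.10693537]
[0.5696 0.1709 0.08  ]
[0.5088 0.1751 0.08  ]
```

Call:
move_arm(linear=[[0.006, 0.005, -0.03], [0.003, 0.004, -0.03], [0, 0, -0.03], [0, 0, -0.02], [0, 0, 0], [0, 0, 0]], twist=[[-1, -1, 0], [0, 0, 4], [0, 0, 0], [0, 0, 0], [0, 0, 0], [0, 0, 0]])

```text
time: 11.47
eef_pos: [0.5199, -0.1596, 0.1037]
tcp_rot: [1.0, 0.001, 0.003, 0.0]
contact_force: [0.8, -0.5, 0.8]
opening: 1.001
```

Run:
```python
from h import *
st()
```

```text
t 11.47 p [ 0.5199 -0.1596  0.1037] yaw 0.06 tiltfix [0.01 0.38 0.  ] F [ 0.8 -0.5  0.8] op 1.001
```

Call:
move_arm(linear=[[0, -0.008, -0.02], [0, 0, -0.02], [0, 0, -0.02], [0, 0, 0], [0, 0, 0]], twist=[[0, 0.4, -1], [0, 0, 0], [0, 0, 0], [0, 0, 0], [0, 0, 0]])

```text
time: 11.88
eef_pos: [0.5258, -0.1666, 0.0506]
tcp_rot: [1.0, -0.005, 0.006, 0.003]
contact_force: [0.5, -0.2, 0.8]
opening: 0.996
```

Run:
```python
from h import *
st()
```

```text
t 11.88 p [ 0.5258 -0.1666  0.0506] yaw -0.55 tiltfix [0.34 0.66 0.  ] F [ 0.5 -0.2  0.8] op 0.996
```

Call:
move_arm(linear=[[-0.006, -0.001, -0.015], [0, 0, -0.015], [0, 0, -0.004], [0, 0, 0], [0, 0, 0]], twist=[[0.3, 0.7, -0.5], [0, 0, 0], [0, 0, 0], [0, 0, 0], [0, 0, 0]])

```text
time: 12.3
eef_pos: [0.5236, -0.1692, 0.0219]
tcp_rot: [1.0, -0.009, 0.004, 0.003]
contact_force: [-0.0, 0.8, 0.4]
opening: 1.0
```

Run:
```python
from h import *
st();c=cam('scene')
x,y=200,130;cv2.imwrite(f'pics/scene6.png',cv2.resize(c['img'][y:y+90,x:x+130],None,fx=6,fy=6,interpolation=cv2.INTER_CUBIC))
```

```text
t 12.3 p [ 0.5236 -0.1692  0.0219] yaw -1.0 tiltfix [0.34 0.46 0.  ] F [-0.   0.8  0.4] op 1.0
```

View pics/scene6.png

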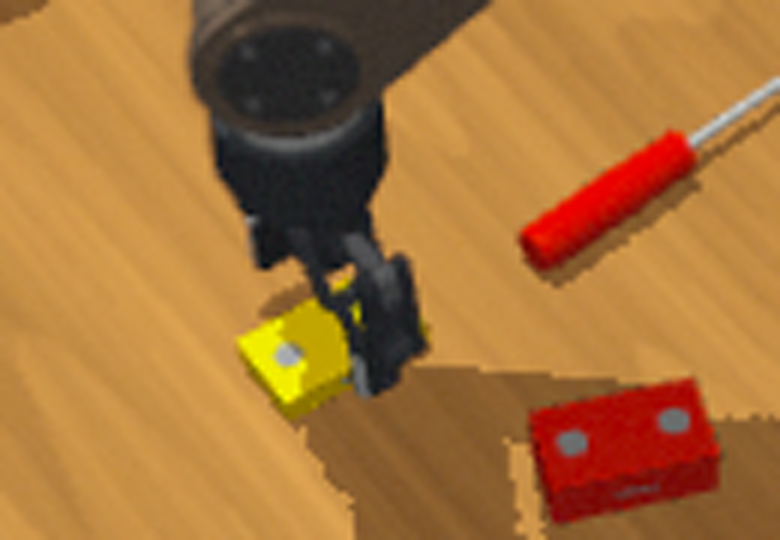

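The near finger at (380,370) is clear of the yellow plate's near side and about mid-length. I'll go down the last 13 mm.

Call:
move_arm(linear=[[-0.004, 0.001, -0.006], [0, 0, -0.005], [0, 0, -0.001], [0, 0, 0]], twist=[[0.4, 0.5, 0], [0, 0, 0], [0, 0, 0], [0, 0, 0]])

```text
time: 12.68
eef_pos: [0.5207, -0.169, 0.0113]
tcp_rot: [1.0, -0.009, 0.001, 0.0]
contact_force: [0.8, -0.1, 0.1]
opening: 1.004
```

Run:
```python
from h import *
st()
```

```text
t 12.68 p [ 0.5207 -0.169   0.0113] yaw -1.01 tiltfix [0.02 0.13 0.  ] F [ 0.8 -0.1  0.1] op 1.004
```

Call:
move_arm(linear=[[-0.0005, 0.0005, -0.003], [0, 0, 0], [0, 0, 0]], twist=[[0, 0.1, 0], [0, 0, 0], [0, 0, 0]])

```text
time: 12.93
eef_pos: [0.5201, -0.1685, 0.008]
tcp_rot: [1.0, -0.009, 0.0, 0.0]
contact_force: [0.0, -0.4, -0.5]
opening: 1.003
```

Call:
move_arm(linear=[[0, 0, 0], [0, 0, 0], [0, 0, 0], [0, 0, 0], [0, 0, 0], [0, 0, 0], [0, 0, 0], [0, 0, 0], [0, 0, 0], [0, 0, 0]], twist=[[0, 0, 0], [0, 0, 0], [0, 0, 0], [0, 0, 0], [0, 0, 0], [0, 0, 0], [0, 0, 0], [0, 0, 0], [0, 0, 0], [0, 0, 0]], grip=0, force=40)

```text
time: 13.77
eef_pos: [0.5205, -0.1686, 0.0084]
tcp_rot: [1.0, -0.009, 0.0, 0.0]
contact_force: [-0.3, -0.5, 0.1]
opening: 0.529
```

Run:
```python
from h import *
st()
```

```text
t 13.77 p [ 0.5205 -0.1686  0.0084] yaw -1.01 tiltfix [0.03 0.05 0.  ] F [-0.3 -0.5  0.1] op 0.529
```

Call:
move_arm(linear=[[0, 0, 0.02], [0, 0, 0.03], [0, 0, 0.035], [0, 0, 0.035], [0, 0, 0.035], [0, 0, 0.035], [0, 0, 0.035], [0, 0, 0.02], [0, 0, 0], [0, 0, 0]], twist=[[0, 0, 0], [0, 0, 0], [0, 0, 0], [0, 0, 0], [0, 0, 0], [0, 0, 0], [0, 0, 0], [0, 0, 0], [0, 0, 0], [0, 0, 0]])

```text
time: 14.6
eef_pos: [0.5124, -0.1642, 0.2589]
tcp_rot: [1.0, -0.009, -0.005, -0.003]
contact_force: [-0.4, 0.2, -1.7]
opening: 0.524
```

Run:
```python
from h import *
st()
```

```text
t 14.6 p [ 0.5124 -0.1642  0.2589] yaw -1.03 tiltfix [-0.34 -0.61 -0.  ] F [-0.4  0.2 -1.7] op 0.524
```

Call:
move_arm(linear=[[0.003, 0.0265, 0], [0.003, 0.0265, 0], [0.003, 0.0265, 0], [0.003, 0.0265, 0], [0.003, 0.0265, 0], [0.003, 0.0265, 0], [0.003, 0.0265, 0], [0.003, 0.0265, 0], [0.003, 0.0265, 0], [0.003, 0.0265, 0], [0.003, 0.0265, 0], [0.003, 0.0265, 0], [0.003, 0.0265, 0], [0.003, 0.0265, 0], [0, 0, 0], [0, 0, 0]], twist=[[0, 0, 6], [0, 0, 6], [0, 0, 6], [0, 0, 6], [0, 0, 6], [0, 0, 6], [0, 0, 6], [0, 0, 6], [0, 0, 6], [0, 0, 6], [0, 0, 6], [0, 0, 6], [0, 0, 6], [0, 0, 6], [0, 0, 0], [0, 0, 0]])

```text
time: 15.93
eef_pos: [0.5342, 0.2232, 0.2092]
tcp_rot: [0.725, 0.688, -0.039, -0.007]
contact_force: [-0.2, 0.1, -1.4]
opening: 0.524
```

Run:
```python
from h import *
st()
```

```text
t 15.93 p [0.5342 0.2232 0.2092] yaw 87.04 tiltfix [ 2.47 -3.74  0.  ] F [-0.2  0.1 -1.4] op 0.524
```

Call:
move_arm(linear=[[0.005, 0, 0], [0.004, 0, 0], [0, 0, 0], [0, 0, 0]], twist=[[2.5, -3.7, 0], [0, 0, -1], [0, 0, 0], [0, 0, 0]])

```text
time: 16.27
eef_pos: [0.5399, 0.2205, 0.201]
tcp_rot: [0.734, 0.679, -0.006, -0.004]
contact_force: [0.2, -0.8, -0.8]
opening: 0.524
```

Run:
```python
from h import *
st()
```

```text
t 16.27 p [0.5399 0.2205 0.201 ] yaw 85.57 tiltfix [ 0.17 -0.8   0.  ] F [ 0.2 -0.8 -0.8] op 0.524
```

Call:
move_arm(linear=[[0.003, 0.002, -0.01], [0, 0, -0.015], [0, 0, -0.015], [0, 0, -0.005], [0, 0, 0], [0, 0, 0]], twist=[[0.2, -0.8, 0.3], [0, 0, 0], [0, 0, 0], [0, 0, 0], [0, 0, 0], [0, 0, 0]])

```text
time: 16.77
eef_pos: [0.5444, 0.2187, 0.1547]
tcp_rot: [0.735, 0.678, -0.002, -0.0]
contact_force: [-0.0, 0.4, -1.9]
opening: 0.525
```

Run:
```python
from h import *
st();c=cam('scene')
x,y=280,200;cv2.imwrite(f'pics/scene7.png',cv2.resize(c['img'][y:y+110,x:x+130],None,fx=6,fy=5.0,interpolation=cv2.INTER_CUBIC))
```

```text
t 16.77 p [0.5444 0.2187 0.1547] yaw 85.41 tiltfix [ 0.15 -0.18  0.  ] F [-0.   0.4 -1.9] op 0.525
```

View pics/scene7.png

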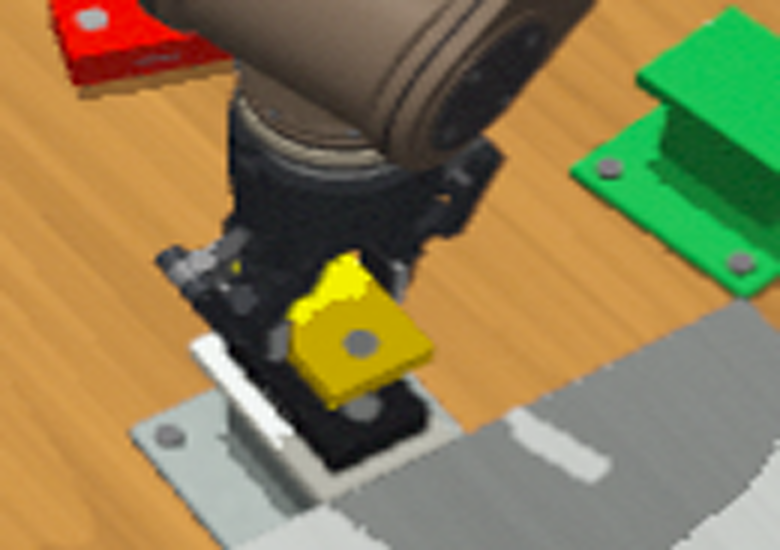

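The yellow plate hangs over the black one. Its near hole is at (360,343), and black's near hole is partly visible at (362,402).

Run:
```python
from h import *
s=st();c=cam('scene')
h=atz(c,360.5/6-.5+280,343.5/5-.5+200,s['eef_pos'][2]+.0076)
u=np.array([np.cos(np.radians(85.9)),np.sin(np.radians(85.9)),0]);print('centre-TCP',h-.024*u-s['eef_pos'])
```

```text
t 16.82 p [0.5446 0.2187 0.155 ] yaw 85.42 tiltfix [ 0.14 -0.15  0.  ] F [-0.5 -0.9 -0.5] op 0.529
centre-TCP [-0.00064057  0.00101999  0.0076    ]
```

Call:
move_arm(linear=[[-0.002, 0.003, -0.01], [0, 0, -0.01], [0, 0, -0.01], [0, 0, 0], [0, 0, 0]], twist=[[0.1, -0.1, 0.5], [0, 0, 0], [0, 0, 0], [0, 0, 0], [0, 0, 0]])

```text
time: 17.28
eef_pos: [0.5438, 0.2226, 0.1251]
tcp_rot: [0.731, 0.682, 0.002, 0.001]
contact_force: [-0.5, -0.5, -1.0]
opening: 0.524
```

Run:
```python
from h import *
st()
```

```text
t 17.28 p [0.5438 0.2226 0.1251] yaw 85.99 tiltfix [-0.04  0.27  0.  ] F [-0.5 -0.5 -1. ] op 0.524
```

Call:
move_arm(linear=[[-0.001, -0.0003, -0.006], [0, 0, -0.004], [0, 0, 0], [0, 0, 0]], twist=[[0, 0.3, 0], [0, 0, 0], [0, 0, 0], [0, 0, 0]])

```text
time: 17.62
eef_pos: [0.5425, 0.2224, 0.1136]
tcp_rot: [0.731, 0.682, -0.001, -0.001]
contact_force: [-0.5, -0.6, -1.1]
opening: 0.528
```

Run:
```python
from h import *
st()
```

```text
t 17.62 p [0.5425 0.2224 0.1136] yaw 86.0 tiltfix [-0.02 -0.11 -0.  ] F [-0.5 -0.6 -1.1] op 0.528
```

Call:
move_arm(linear=[[0.0007, 0, 0], [0, 0, -0.001], [0, 0, 0], [0, 0, -0.0005], [0, 0, 0]], twist=[[0, -0.1, 0], [0, 0, 0], [0, 0, 0], [0, 0, 0], [0, 0, 0]])

```text
time: 18.03
eef_pos: [0.544, 0.2225, 0.1129]
tcp_rot: [0.731, 0.682, 0.001, 0.0]
contact_force: [0.4, 0.2, -2.2]
opening: 0.526
```

Run:
```python
from h import *
st();c=cam('scene')
x,y=280,220;cv2.imwrite(f'pics/scene8.png',cv2.resize(c['img'][y:y+75,x:x+95],None,fx=8,fy=8,interpolation=cv2.INTER_CUBIC))
st()
```

```text
t 18.03 p [0.544  0.2225 0.1129] yaw 85.99 tiltfix [-0.05  0.11  0.  ] F [ 0.4  0.2 -2.2] op 0.526
t 18.08 p [0.5441 0.2225 0.113 ] yaw 85.99 tiltfix [-0.05  0.12  0.  ] F [ 0.6  0.4 -0.8] op 0.526
```

View pics/scene8.png

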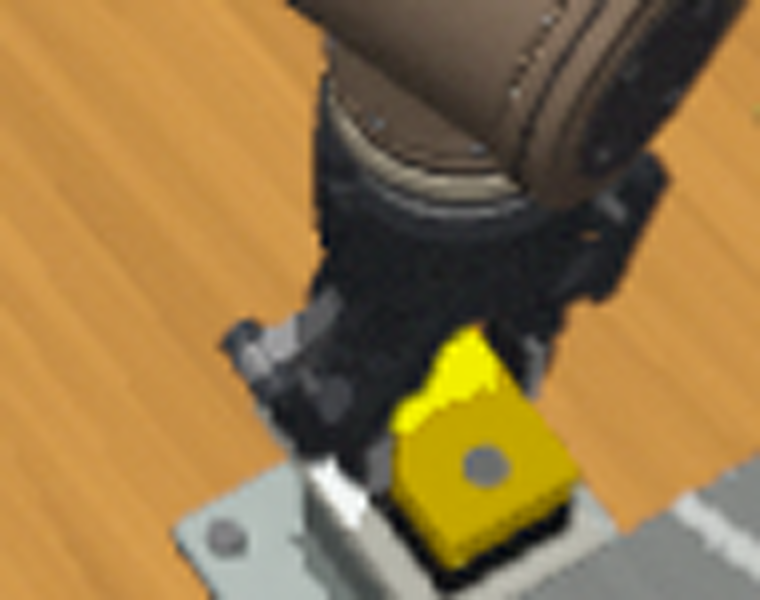

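Yellow sits squarely on black (near corner at (455,565)), within about a millimetre of contact. Press down slightly, then release.

Call:
move_arm(linear=[[-0.0006, 0, -0.001], [0, 0, -0.0005], [0, 0, -0.0005], [0, 0, 0]], twist=[[0, 0.1, 0], [0, 0, 0], [0, 0, 0], [0, 0, 0]])

```text
time: 18.42
eef_pos: [0.5439, 0.2226, 0.1124]
tcp_rot: [0.731, 0.682, 0.001, 0.0]
contact_force: [0.6, -0.7, -1.3]
opening: 0.526
```

Run:
```python
from h import *
st()
```

```text
t 18.42 p [0.5439 0.2226 0.1124] yaw 86.0 tiltfix [-0.05  0.06  0.  ] F [ 0.6 -0.7 -1.3] op 0.526
```

Call:
move_arm(linear=[[0, 0, -0.0007], [0, 0, -0.0007], [0, 0, 0]], twist=[[0, 0, 0], [0, 0, 0], [0, 0, 0]])

```text
time: 18.67
eef_pos: [0.544, 0.2226, 0.1124]
tcp_rot: [0.731, 0.682, 0.001, 0.0]
contact_force: [-0.6, 0.9, -1.3]
opening: 0.525
```

Run:
```python
from h import *
st()
```

```text
t 18.67 p [0.544  0.2226 0.1124] yaw 86.01 tiltfix [-0.04  0.06  0.  ] F [-0.6  0.9 -1.3] op 0.525
```

Call:
move_arm(linear=[[0, 0, 0], [0, 0, 0], [0, 0, 0], [0, 0, 0], [0, 0, 0], [0, 0, 0], [0, 0, 0], [0, 0, 0.015], [0, 0, 0.03], [0, 0, 0.04], [0, 0, 0.03], [0, 0, 0], [-0.0014, -0.035, 0], [-0.0014, -0.035, 0], [-0.0014, -0.035, 0], [-0.0014, -0.035, 0], [-0.0014, -0.035, 0], [-0.0014, -0.035, 0], [-0.0014, -0.035, 0], [0, -0.03, 0]], twist=[[0, 0, 0], [0, 0, 0], [0, 0, 0], [0, 0, 0], [0, 0, 0], [0, 0, 0], [0, 0, 0], [0, 0, 0], [0, 0, 0], [0, 0, 0], [0, 0, 0], [0, 0, 0], [0, 0, 0], [0, 0, 0], [0, 0, 0], [0, 0, 0], [0, 0, 0], [0, 0, 0], [0, 0, 0], [0, 0, 0]], grip=1)

```text
time: 20.33
eef_pos: [0.5293, -0.0572, 0.2277]
tcp_rot: [0.727, 0.687, 0.002, -0.0]
contact_force: [1.3, 0.0, -0.3]
opening: 1.001
```

Call:
move_arm(linear=[[0, -0.035, 0], [0, -0.035, 0], [0, -0.02, 0], [0, 0, 0], [0, 0, 0]], twist=[[0, 0, 0], [0, 0, 0], [0, 0, 0], [0, 0, 0], [0, 0, 0]])

```text
time: 20.75
eef_pos: [0.5269, -0.1575, 0.2249]
tcp_rot: [0.73, 0.684, 0.001, -0.001]
contact_force: [-0.3, -0.2, -0.9]
opening: 0.999
```

Run:
```python
from h import *
import pickle
st();D={}
for n,(x,y) in(('scene',(280,220)),('top',(220,130))):
    c=cam(n);D[n]=c;cv2.imwrite(f'pics/{n}9.png',cv2.resize(c['img'][y:y+75,x:x+95],None,fx=8,fy=8,interpolation=cv2.INTER_CUBIC))
cv2.imwrite('pics/full9.png',D['scene']['img'])
pickle.dump(D,open('c9.pkl','wb'))
```

```text
t 20.75 p [ 0.5269 -0.1575  0.2249] yaw 86.25 tiltfix [-0.11  0.01  0.  ] F [-0.3 -0.2 -0.9] op 0.999
```

View pics/scene9.png

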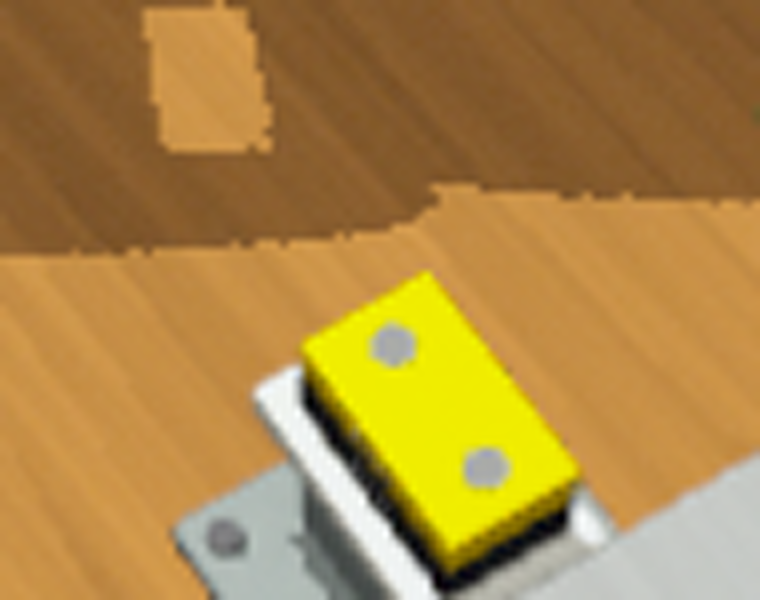

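View pics/top9.png

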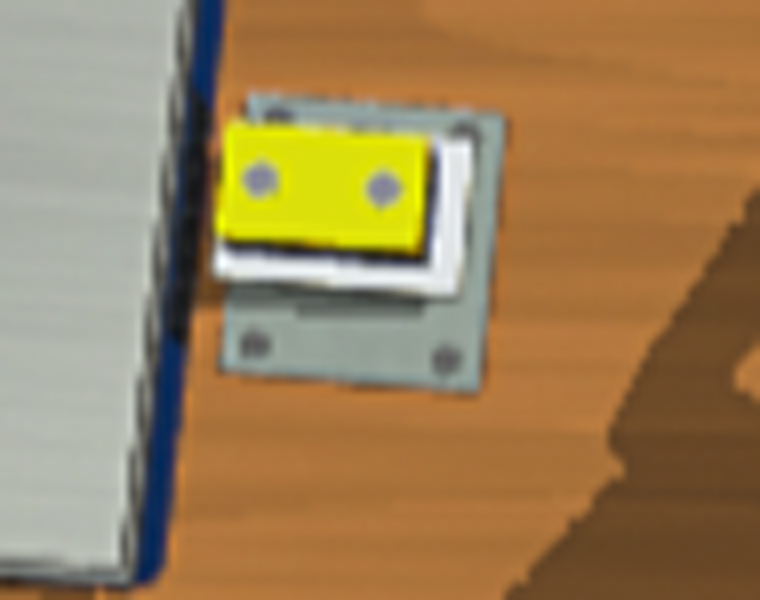

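View pics/full9.png

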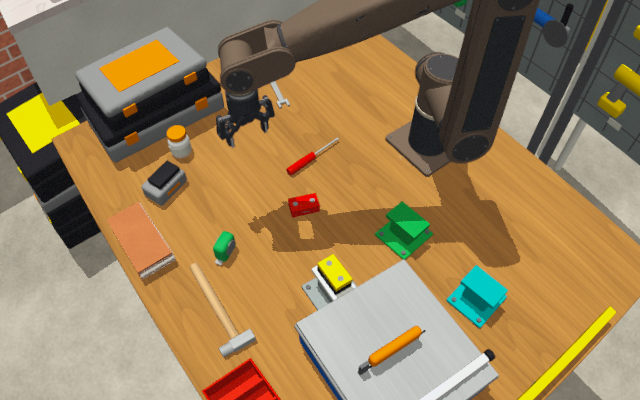

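The yellow-on-black stack is squared on the seat (holes at (260,180) and (384,189) in the top crop), and red hasn't moved. Now a final numeric check.

Run:
```python
from h import *
import pickle
D=pickle.load(open('c9.pkl','rb'));T,S=D['top'],D['scene']
f=lambda p,o:((p[0]+.5)/8-.5+o[0],(p[1]+.5)/8-.5+o[1])
for c,o,pp,e in((T,(220,130),[(260,180),(384,189)],[(474,138),(458,297)]),(S,(280,220),[(487,467),(393,345)],[(256,390),(427,294)])):
    A=[atz(c,*f(p,o),.12) for p in pp];d=A[0]-A[1];m=sum(A)/2
    E=sum(atz(c,*f(p,o),.08) for p in e)/2
    u=np.array([np.cos(np.radians(85.9)),np.sin(np.radians(85.9)),0]);w=np.array([u[1],-u[0],0])
    print(m.round(4),np.degrees(np.arctan2(d[1],d[0])).round(1),'from -y edge (ideal .05):',((m-E)@u).round(4),'lateral',((m-E)@w).round(4))
X=[tri(T,f(p,(220,130)),S,f(q,(280,220))) for p,q in(((260,180),(487,467)),((384,189),(393,345)))];print(np.round(X,4))
print('z',[depthpt(T,260,153)[2],depthpt(S,335,270)[2]],'saw',[depthpt(T,235,150)[2],depthpt(T,235,170)[2],depthpt(S,370,300)[2]])
```

```text
[0.5442 0.2263 0.12  ] 86.2 from -y edge (ideal .05): 0.0529 lateral 0.0006
[0.5429 0.224  0.12  ] 86.7 from -y edge (ideal .05): 0.0512 lateral 0.0002
[[0.5453 0.2497 0.1236]
 [0.5422 0.2014 0.1228]]
z [np.float64(0.12140640582842299), np.float64(0.12159258817788524)] saw [np.float64(0.11993266236267404), np.float64(0.12070086250216777), np.float64(0.12171346395908479)]
```

Run:
```python
from h import *
st();print(sign_off())
```

```text
t 20.85 p [ 0.527  -0.1562  0.2249] yaw 86.38 tiltfix [-0.11  0.01  0.  ] F [-0.5  1.5  0.6] op 1.0
the job is handed in; nothing more can be done
None
```

I stacked the black (24 mm) and yellow (16 mm) plates on the white seat, black underneath, for the 40 mm needed. Red was left where it lay and the look-alike supports weren't touched. The job was handed in at 20.9 s with the gripper open and clear of the stack.

- **Height:** by camera depth the stack top is at about 0.121 m and the saw table at 0.120–0.122 m, so they are flush within measuring error. Triangulating the plate's holes instead gave about 0.123 m; it read 2–5 mm high on all three plates.
- **Direction:** the plates' length runs at 86.2–86.7°, against 85.9° for the seat.
- **Centring:** across the seat the stack is within 1 mm of centre. Along the seat it sits towards the saw, and the cameras disagree on how far: 1.2 mm by the scene view, 2.9 mm by the top view. That is about the 2 mm calibration limit, so I left it.

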